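# Vent the vacuum box and crack its stuck lid

## Task

The plaster castings in the small vacuum box are dry. Let the air in: pull the vent knob on the box's side out until it clicks over to its stop, then push it fully home again so that no dust gets into the valve; after that break the lid free of its sticky gasket by the handle, without letting it fly wide open, and finish while still holding the lid ajar by its handle, front edge about 4 cm up, with the vent knob left home. Leave the other things on the bench where they stand.

Things in the scene. Friction and masses are not known exactly. Their poses are not given: they have to be found in the camera images.
- vacuum_box: Bench-top vacuum box, fixed to the table: an aluminium tub 180 mm (x) by 200 mm (y), rim flange 190 x 210 mm with a black gasket 89 mm above the table, covered by a 12 mm clear lid (top 102 mm above the table) that is hinged along the back (+x) edge. Two plaster rock castings are seen inside. Origin: centre of the underside, on the table; x points to the hinge side (away from the robot at yaw 0), y to the left, z up. It stands at varying places and yaw.
- lid_handle (a point): Centre of the lid's handle: a round steel bar 14 mm thick and 130 mm long, parallel to the box's y axis, on two 12 mm posts 55 mm either side of this point. With the lid shut it is at (-62, 0, 139) mm in the box's frame, 37 mm above the lid's top face (30 mm clear under the bar). The point turns with the lid.
- lid_hinge (a point): Centre of the hinge axis at the back of the box, at (99, 0, 91) mm in the box's frame; the axis runs along the box's y. The handle bar is 161 mm in front of and 48 mm above it when shut; the lid's front edge is 192 mm in front of it.
- box_lid (a joint): Opening angle of the lid in rad: 0 shut, grows as the front edge rises, 1.3 at most. The gasket holds it: about 13 to 20 N upward at the handle (weight included; more the faster it is pulled), highest in the first 1 to 3 mm of lift, then it gives way suddenly; 12 mm up at the handle it is wholly free and only the lid's weight is left (3 to 5 N at the handle). Let go, it falls back and rests on the gasket's lip at about 0.065 rad. 0.21 rad is 4 cm at the front edge.
- vent_grip (a point): Centre of the vent knob: a black waisted cylinder 25 mm in diameter and 26 mm long whose axis runs along the box's y, on a thin stem from a brass valve block on the right (-y) wall. Pushed home it is at (-45, -153, 62) mm in the box's frame, 62 mm above the table and 53 mm out from the wall; the brass ends 8 mm behind the knob. The point moves with the knob.
- vent_knob (a joint): Stroke of the vent knob in m: 0 pushed home, 0.022 pulled out to its stop, straight out along the box's -y. A detent holds it at either end; it takes about 6 to 7 N to push or pull it over the middle, and then it snaps to the other end.
- sanding_block: Brown sanding block 56 x 101 x 26 mm, loose, left of the box; not to be disturbed. Origin: centre of its underside.
- paint_pot: Small paint pot 61 x 50 x 55 mm, loose, right of the box, toward its back, behind the vent knob; not to be disturbed. Origin: centre of its underside.
- tape_measure: Orange tape measure 66 x 78 x 38 mm, loose, at the left front of the bench; not to be disturbed. Origin: centre of its underside.
- spring_clamp: Black spring clamp with orange tips 72 x 122 x 16 mm, loose, flat on the bench behind the box to the left; not to be disturbed. Origin: centre of its underside.

How it is judged:
On the way, in this order (a step that is already met when the one before it is completed fails the run):
1. the vent knob is pulled out to its stop while the lid is still shut (value of joint vent_knob above 0.018 m and value of joint box_lid below 0.02 rad), for 0.1 s.
2. the vent knob is pushed home again while the lid is still shut (value of joint vent_knob below 0.003 m and value of joint box_lid below 0.02 rad), for 0.2 s.
3. the lid is broken free of the gasket (value of joint box_lid above 0.08 rad), for 0.1 s.
At the end, for the whole second after the job is handed in: The gripper's fingers hold the lid still by its handle (contact force over 1 N, speed under 0.05 rad/s) at 0.13 to 0.29 rad, which is 25 to 55 mm of opening at the front edge; the vent knob is home within 3 mm (value of joint box_lid between 0.13 and 0.29 rad and velocity of joint box_lid between -0.05 and 0.05 rad/s and contact force between the fingers and box_lid above 1 N and value of joint vent_knob below 0.003 m); the arm keeps its last pose, push and grip.
It fails at once if the lid is lifted while the vent knob is out (value of joint box_lid above 0.03 rad and value of joint vent_knob above 0.006 m).
It fails at once if the lid flies wide open (over 0.45 rad, 8 cm at the front edge) (value of joint box_lid above 0.45 rad).
It fails at once if the sanding block, paint pot, tape measure or spring clamp is shifted by more than 4 cm (distance of any of sanding_block, paint_pot, tape_measure, spring_clamp from where it was at the start of the episode above 0.04 m).
It also fails if it takes over 38 s, if anything falls off the work surface, if the arm or the gripper's body presses on something with over 40 N, if the wrist force passes 120 N, or if a joint passes its speed limit or range.

## Robot

A 6-joint arm with a two-finger parallel gripper is mounted at the origin on a cart in front of the work surface, level with it; the furniture and walls round the work are solid. World frame = base frame: x ahead of the robot, y to its left, z up, the work surface at z = 0. Lengths are in m, angles in rad, forces in N, time in s.
With the tool pointing down it reaches from about 0.35 to 0.85 m from the base axis. Payload 8.1 kg.
Tool frame: the origin (TCP) lies midway between the tips of the shut fingers; the grasp point (between the pads) lies 19 mm behind it; z points along the fingers, y is the line along which they close (so a half turn about z gives the same grasp; the last joint's range is limited). The gripper opens to 93 mm and grips with 3 to 60 N. Pads are 15 mm wide; open, the fingers measure 128 mm over their backs; the gripper's body (75 mm by 188 mm) begins 65 mm behind the grasp point.
Start: joints at [-1.379, 0.13, 1.488, -0, 1.523, -0.085], TCP at [0.164, -0.577, 0.219] pointing down, gripper open.
Joint ranges: [-2.96, 2.96], [-0.89, 2.26], [0.02, 2.5], [-1.34, 4.48], [0, 2.73], [-2.66, 2.66]. Speed limits (rad/s): [2.39, 2.39, 2.79, 3.14, 3.14, 3.14].

## Interface

Orientations are given as a rotation vector (axis times angle).
In Python, from plant import read_state, read_camera, get_calibration, close_job gives the robot as it stands.
- The arm moves only by the shell command python3 -m crank 'ROWS' [FORCE]. ROWS is JSON, a list that holds one entry, the list of rows, each a list of 7 numbers: the gripper's target within -1 to 1 (fully open at 1, half-way at 0, shut at -1), then the shift along the tool's x, y, z as a fraction of full scale, then the turn, a rotation vector about the tool's x, y, z as a fraction of full scale. In form: [[[grip, x, y, z, rx, ry, rz], ...]]. A call has exactly 5 rows; each row is the pose to reach, as a shift and turn from the pose commanded when the call began, along the tool's axes at that moment; what a row does not reach only later rows make up. Full scale, the value 1, is 0.5 m for a shift and 90 degrees for a turn. A row lasts 1/8 s, in which the tool goes at most 62.5 mm and 10.7 degrees, less where a joint would pass 70% of its speed; a pose out of reach is approached as far as the arm can. A call with a number of a shift or a turn outside -1 to 1 is refused whole. A call with a gripper value outside its range is refused whole. The fingers move at their own pace and stop on an object; FORCE is the grip in N (left out, the last holds). Time passes only in rows, so rows that repeat a pose let the fingers close, or fill a call up. It gives the time, the measured TCP pose, the force, the opening and the grip force at its end, in the units of the state.
- read_state(): the state, without advancing time (a new reading comes with each control period).
- read_camera(name): name is "scene" or "top"; returns the picture (480x640x3 uint8, red, green, blue); there is no depth.
- get_calibration(name): a dict with "fx", "fy", "cx", "cy" (pixels), "eye" and "orientation" of the camera in the world. Camera axes: x right, y down, z forward; pixel columns grow to the right and rows downward; lengths in m; the calibration is good to about 2 mm. A picture is of the moment at which its call begins. get_calibration takes no time and is no camera call.
- close_job(): hands the job in; it is judged then, once.
The state is a dict: "t": time; "q": joint angles; "dq": joint speeds; "joint_torque": joint torques, N m; "tool_pos": TCP position; "orientation": TCP orientation; "force": force on the tool from outside, world axes, zero at the start; "wrist_torque": the same for the moment, N m; "opening": finger opening in m; "gripper_force": force on a finger pad.
Only numpy, scipy, OpenCV 4.12 (cv2) and the standard library are available. Lean on these libraries where they do the work, as an engineer would, in place of code of your own. Each camera call takes 0.05 s, during which the arm holds its last target. There are 200 camera calls.

## Working session

There is one attempt and no reset: what is moved stays moved. The work goes in short steps, Python scripts to look and compute and a shell command to move; the robot and the scene stay as the last step left them, time stands still between calls to the robot, and variables do not carry over. Pictures are saved under pics/ and viewed, at most 10 in all, crops included, and the job is handed in when it is done.

```bash
ls; mkdir -p pics; python3 - <<'E'
from plant import *
import cv2
for n in("scene","top"):
    im=read_camera(n); cv2.imwrite(f"pics/{n}0.png",im[...,::-1]); print(n,get_calibration(n))
s=read_state();print({k:s[k] for k in("t","tool_pos","orientation","force","opening")})
E
```

```text
pics
scene {'fx': 434.5628566409472, 'fy': 434.5628566409472, 'cx': 323.4700288754663, 'cy': 241.4494674064559, 'eye': array([0.12378281, 0.53126444, 0.74874202]), 'orientation': array([-1.09738564,  2.444674  , -0.96836543])}
top {'fx': 457.7107635762067, 'fy': 457.7107635762067, 'cx': 321.61587652734227, 'cy': 234.86176688404666, 'eye': array([0.51788685, 0.14662804, 0.99449037]), 'orientation': array([-2.23019952,  2.16939063, -0.10385308])}
{'t': 0.1, 'tool_pos': array([ 0.16389238, -0.57664764,  0.21770023]), 'orientation': array([-3.10992890e+00, -4.33121411e-01,  1.21451077e-04]), 'force': array([-0.12785681, -0.26710916, -0.63211226]), 'opening': 0.09260444557504882}
```

View pics/top0.png

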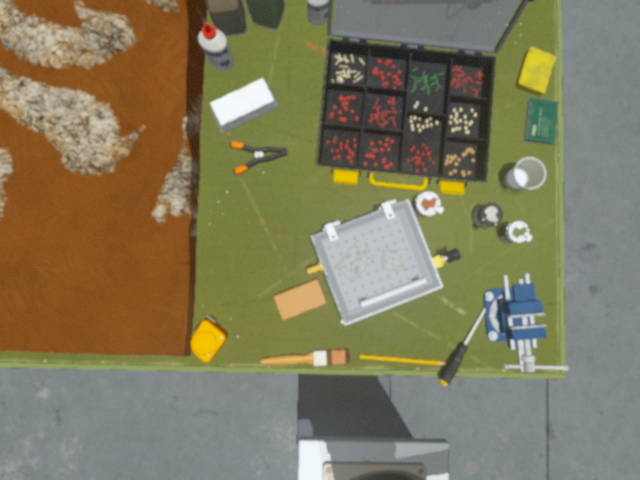

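View pics/scene0.png

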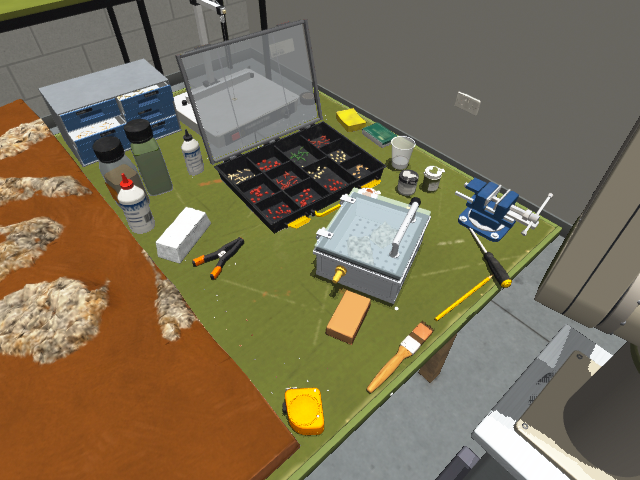

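The top view shows the lid with corners near (312,237), (408,201), (442,284) and (346,323). The handle runs about (362,303) to (424,281), and the black vent knob is near (453,256). A pot stands at (429,203). I'll zoom in for exact pixels.

```bash
cat > h.py <<'E'
import numpy as np, cv2
from scipy.spatial.transform import Rotation as R
from plant import *
def ray(n,uv):
    c=get_calibration(n); d=np.array([(uv[0]-c['cx'])/c['fx'],(uv[1]-c['cy'])/c['fy'],1.])
    return np.array(c['eye']),R.from_rotvec(c['orientation']).apply(d)
def onz(n,uv,z):
    e,d=ray(n,uv); return e+d*(z-e[2])/d[2]
def proj(n,p):
    c=get_calibration(n); v=R.from_rotvec(c['orientation']).inv().apply(np.array(p)-c['eye'])
    return np.array([c['cx']+c['fx']*v[0]/v[2],c['cy']+c['fy']*v[1]/v[2]])
E
python3 - <<'E'
from h import *
for uv in[(312,237),(408,201),(442,284),(346,323)]: print('lid',onz("top",uv,.102).round(4))
for uv in[(362,303),(424,281)]: print('hnd',onz("top",uv,.146).round(4))
print('knob',onz("top",(453,256),.062).round(4))
im=cv2.imread("pics/top0.png")[180:340,300:500]
cv2.imwrite("pics/topc.png",cv2.resize(im,None,fx=4,fy=4,interpolation=cv2.INTER_CUBIC)[:600])
E
```

```text
lid [0.5738 0.142  0.102 ]
lid [ 0.6504 -0.0455  0.102 ]
lid [ 0.4889 -0.1146  0.102 ]
lid [0.4091 0.0717 0.102 ]
hnd [0.4517 0.0466 0.146 ]
hnd [ 0.4951 -0.068   0.146 ]
knob [ 0.5454 -0.1486  0.062 ]
```

View pics/topc.png

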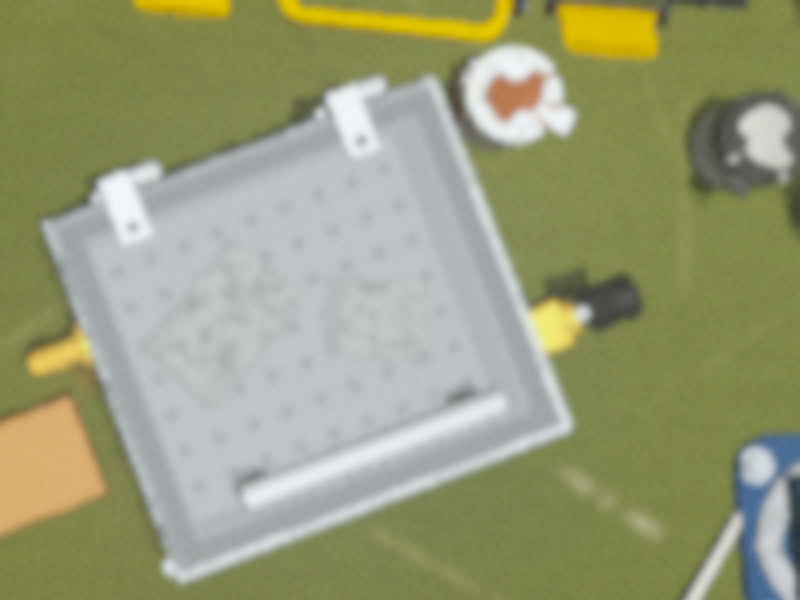

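The crop gives the lid corners, the handle bar (crop (245,495)–(507,402)) and the knob (crop (612,302)). They agree on a box origin near (0.531, 0.013) with yaw about 22.7°. One tool yaw suits both the knob and the handle, with tool x along box +y.

```bash
cat >> h.py <<'E'
YAW=np.radians(22.7); O=np.array([.5306,.0133,0])
RB=R.from_euler('z',YAW)
def goal_R(phi=0): # tool x=box y, tool y=box x, z down; tilted with the lid by phi
    return RB*R.from_matrix(np.array([[0,1,0],[1,0,0],[0,0,-1.]]))*R.from_euler('x',phi)
def go(box,phi=0,world=None,back=.019):
    """fractions to bring grasp point to box-frame point"""
    s=read_state(); T=R.from_rotvec(s['orientation']); G=goal_R(phi)
    p=(O+RB.apply(box)) if world is None else np.array(world)
    tcp=p+G.apply([0,0,back])
    print('grasp',p.round(4),'tcp',tcp.round(4),'xyz',(T.inv().apply(tcp-s['tool_pos'])/.5).round(4),'rot',((T.inv()*G).as_rotvec()/(np.pi/2)).round(4))
E
python3 - <<'E'
from h import *
k=onz("top",(453,255.5),.062); print(RB.inv().apply(k-O))
print('pot',RB.inv().apply(onz("top",(428.7,203.7),.055)-O))
print(RB.apply([0,0,0]+np.array([-.045,-.153,.062]))+O)
go([-.045,-.153,.16]); go([-.045,-.153,.062])
E
```

```text
[-0.04783412 -0.15542434  0.062     ]
pot [ 0.06959318 -0.15083197  0.055     ]
[ 0.54812941 -0.1452141   0.062     ]
grasp [ 0.5481 -0.1452  0.16  ] tcp [ 0.5481 -0.1452  0.141 ] xyz [ 0.975  -0.6198  0.1546] rot [-7.000e-04 -1.000e-03 -1.076e+00]
grasp [ 0.5481 -0.1452  0.062 ] tcp [ 0.5481 -0.1452  0.043 ] xyz [ 0.9749 -0.6195  0.3506] rot [-7.000e-04 -1.000e-03 -1.076e+00]
```

```bash
python3 -m crank '[[[1,0.1,-0.062,0,0,0,-0.108],[1,0.2,-0.124,0,0,0,-0.216],[1,0.3,-0.186,0,0,0,-0.324],[1,0.4,-0.248,0,0,0,-0.432],[1,0.49,-0.31,0,0,0,-0.54]]]' 30; python3 -c "
from h import *
go([-.045,-.153,.18])"
```

```text
t: 0.72
tool_pos: [0.3583, -0.3593, 0.2183]
orientation: [-2.652, -1.683, -0.0]
force: [0.1, 0.0, -0.0]
opening: 0.0931
gripper_force: 0.0
grasp [ 0.5481 -0.1452  0.18  ] tcp [ 0.5481 -0.1452  0.161 ] xyz [0.5491 0.1612 0.1147] rot [-1.000e-04 -3.000e-04 -5.324e-01]
```

```bash
python3 -m crank '[[[1,0.11,0.032,0,0,0,-0.106],[1,0.22,0.064,0,0,0,-0.212],[1,0.33,0.097,0.02,0,0,-0.318],[1,0.44,0.129,0.06,0,0,-0.425],[1,0.55,0.161,0.115,0,0,-0.532]]]'; python3 -c "
from h import *
go([-.045,-.153,.062])
for n in('scene','top'): cv2.imwrite(f'pics/{n}1.png',read_camera(n)[...,::-1])
a=cv2.imread('pics/scene1.png')[130:330,260:460];b=cv2.imread('pics/top1.png')[180:330,340:540]
cv2.imwrite('pics/m1.png',np.hstack([cv2.resize(a,(400,400)),cv2.resize(b,(400,300)).copy() if 0 else cv2.copyMakeBorder(cv2.resize(b,(400,300)),0,100,0,0,0)]))"
```

```text
t: 1.35
tool_pos: [0.5494, -0.1469, 0.1615]
orientation: [1.741, 2.613, 0.0]
force: [0.6, -1.0, 0.6]
opening: 0.0929
gripper_force: 0.0
grasp [ 0.5481 -0.1452  0.062 ] tcp [ 0.5481 -0.1452  0.043 ] xyz [ 0.0043 -0.0012  0.237 ] rot [ 0.0007  0.0007 -0.0004]
```

View pics/m1.png

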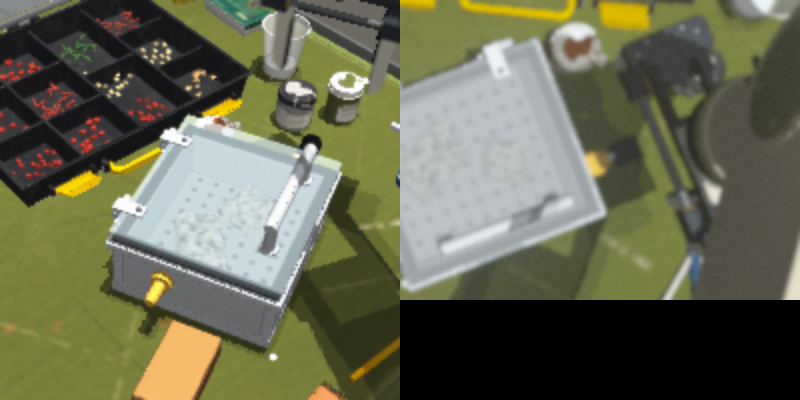

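The fingers straddle the knob on either side, at about (640,85) and (690,215) in the montage, so I can descend.

```bash
python3 -m crank '[[[1,0.001,-0.001,0.06,0,0,0],[1,0.001,-0.002,0.12,0,0,0],[1,0.001,-0.003,0.18,0,0,0],[1,0.001,-0.003,0.22,0,0,0],[1,0.001,-0.003,0.237,0,0,0]]]'; python3 -m crank '[[[0.2,0,0,0,0,0,0],[-0.2,0,0,0,0,0,0],[-0.6,0,0,0,0,0,0],[-1,0,0,0,0,0,0],[-1,0,0,0,0,0,0]]]' 20;python3 -m crank '[[[-1,0,0,0,0,0,0],[-1,0,0,0,0,0,0],[-1,0,0,0,0,0,0],[-1,0,0,0,0,0,0],[-1,0,0,0,0,0,0]]]' 30
```

```text
t: 2.08
tool_pos: [0.5454, -0.1485, 0.0419]
orientation: [-1.749, -2.608, 0.001]
force: [-0.5, -0.5, -0.1]
opening: 0.0931
gripper_force: 0.0
t: 2.7
tool_pos: [0.5465, -0.1485, 0.0434]
orientation: [1.749, 2.609, 0.0]
force: [-0.4, -0.0, -0.2]
opening: 0.0475
gripper_force: 0.0
t: 3.32
tool_pos: [0.5481, -0.1478, 0.0432]
orientation: [1.747, 2.608, 0.004]
force: [10.6, 3.5, -6.3]
opening: 0.023
gripper_force: 30.0
```

```bash
python3 -m crank '[[[-1,-0.01,0,0,0,0,0],[-1,-0.02,0,0,0,0,0],[-1,-0.03,0,0,0,0,0],[-1,-0.04,0,0,0,0,0],[-1,-0.048,0,0,0,0,0]]]';python3 -m crank '[[[-1,0,0,0,0,0,0],[-1,0,0,0,0,0,0],[-1,0,0,0,0,0,0],[-1,0,0,0,0,0,0],[-1,0,0,0,0,0,0]]]'; python3 -c "
from h import *
print(RB.inv().apply(read_state()['tool_pos']-O),RB.inv().apply(read_state()['force']))
cv2.imwrite('pics/top2.png',cv2.resize(read_camera('top')[200:300,400:520,::-1],None,fx=4,fy=4))"
```

```text
t: 3.95
tool_pos: [0.5565, -0.1684, 0.0431]
orientation: [-1.748, -2.609, -0.006]
force: [1.0, 20.1, 6.5]
opening: 0.0228
gripper_force: 29.8
t: 4.58
tool_pos: [0.5565, -0.1682, 0.0432]
orientation: [-1.748, -2.61, -0.006]
force: [5.2, 11.2, 0.1]
opening: 0.0228
gripper_force: 29.9
[-0.04618655 -0.1774585   0.04317629] [9.09132852 8.28372893 0.10423498]
```

View pics/top2.png

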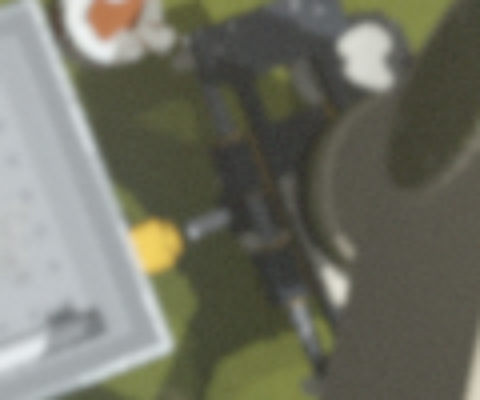

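The picture shows the knob out, with bare stem between the brass at (155,245) and the fingers at (240,210). Travel is 22 mm, with reaction force at the stop. Next I'll push it home.

```bash
python3 -m crank '[[[-1,0.01,0,0,0,0,0],[-1,0.02,0,0,0,0,0],[-1,0.03,0,0,0,0,0],[-1,0.042,0,0,0,0,0],[-1,0.052,0,0,0,0,0]]]';python3 -m crank '[[[-1,0,0,0,0,0,0],[-1,0,0,0,0,0,0],[-1,0,0,0,0,0,0],[-1,0,0,0,0,0,0],[-1,0,0,0,0,0,0]]]'; python3 -c "
from h import *
print(RB.inv().apply(read_state()['tool_pos']-O),RB.inv().apply(read_state()['force']))"
```

```text
t: 5.25
tool_pos: [0.548, -0.1475, 0.0434]
orientation: [1.745, 2.605, 0.001]
force: [18.2, -17.2, -19.3]
opening: 0.023
gripper_force: 30.2
t: 5.88
tool_pos: [0.5481, -0.1477, 0.0433]
orientation: [1.746, 2.605, 0.002]
force: [14.0, -4.6, -12.4]
opening: 0.0227
gripper_force: 30.1
[-0.04601185 -0.15525982  0.0432978 ] [ 11.13188263  -9.62600076 -12.42357284]
```

```bash
python3 -m crank '[[[0,-0.002,0,0,0,0,0],[1,-0.002,0,0,0,0,0],[1,-0.002,0,0,0,0,0],[1,-0.002,0,0,0,0,0],[1,-0.002,0,0,0,0,0]]]';python3 -m crank '[[[1,0,0,-0.04,0,0,0],[1,0,0,-0.12,0,0,0],[1,0,0,-0.2,0,0,0],[1,0,0,-0.27,0,0,0],[1,0,0,-0.29,0,0,0]]]'; python3 -c "
from h import *
cv2.imwrite('pics/top3.png',cv2.resize(read_camera('top')[180:330,300:500,::-1],None,fx=4,fy=4))
go([-.062,0,.2])"
```

```text
t: 6.5
tool_pos: [0.5458, -0.1475, 0.0431]
orientation: [-1.749, -2.61, -0.0]
force: [-0.9, -1.1, 0.1]
opening: 0.0686
gripper_force: 0.0
t: 7.12
tool_pos: [0.5477, -0.1482, 0.1926]
orientation: [1.746, 2.605, 0.002]
force: [-0.6, 0.3, -0.2]
opening: 0.0933
gripper_force: 0.0
grasp [ 0.4734 -0.0106  0.2   ] tcp [ 0.4734 -0.0106  0.181 ] xyz [ 0.3107 -0.0326  0.0207] rot [ 0.0025  0.0023 -0.004 ]
```

View pics/top3.png

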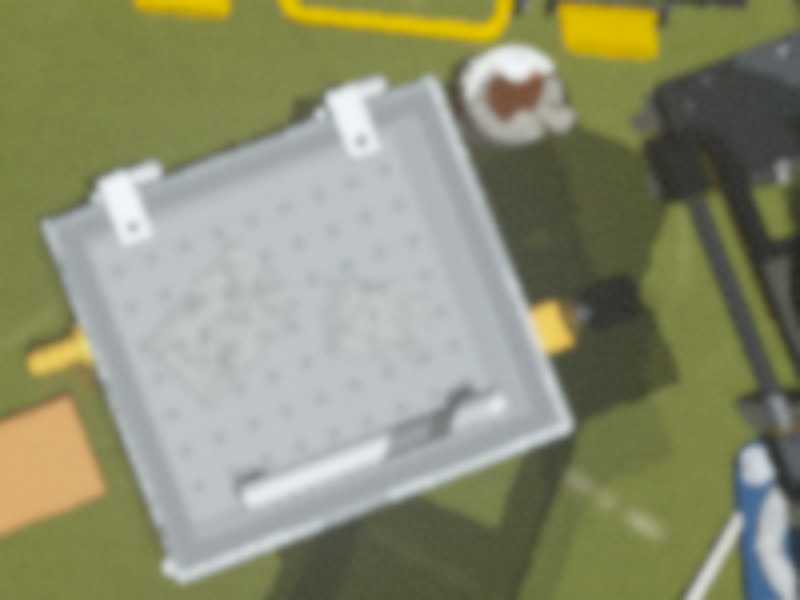

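The knob is back at crop (610,302), the same place as in the first picture, so it is home. The pot and the lid have not moved. Next I'll go over the handle and descend.

```bash
python3 -m crank '[[[1,0.08,-0.008,0,0,0,0],[1,0.16,-0.016,0,0,0,0],[1,0.24,-0.025,0,0,0,0],[1,0.3,-0.032,0,0,0,-0.002],[1,0.31,-0.033,0,0,0,-0.004]]]'; python3 -c "
from h import *
go([-.062,0,.139])"
```

```text
t: 7.8
tool_pos: [0.4704, -0.0091, 0.1867]
orientation: [-1.737, -2.615, 0.001]
force: [-0.2, -0.5, -0.2]
opening: 0.0927
gripper_force: 0.0
grasp [ 0.4734 -0.0106  0.139 ] tcp [ 0.4734 -0.0106  0.12  ] xyz [-0.0053  0.0047  0.1334] rot [-0.0011 -0.0007  0.0014]
```

```bash
python3 -m crank '[[[1,0,0.003,0.04,0,0,0],[1,0,0.003,0.08,0,0,0],[1,0,0.003,0.11,0,0,0],[1,0,0.003,0.13,0,0,0],[1,0,0.003,0.13,0,0,0]]]'; python3 -m crank '[[[0.2,0,0,0,0,0,0],[-0.2,0,0,0,0,0,0],[-0.6,0,0,0,0,0,0],[-1,0,0,0,0,0,0],[-1,0,0,0,0,0,0]]]' 20;python3 -m crank '[[[-1,0,0,0,0,0,0],[-1,0,0,0,0,0,0],[-1,0,0,0,0,0,0],[-1,0,0,0,0,0,0],[-1,0,0,0,0,0,0]]]' 40;python3 -c "
from h import *
go([-.062,0,.139])
for f in(.03,.06,.1,.15,.21):
  c,s=np.cos(f),np.sin(f); print(f);go([.099-.161*c+.048*s,0,.091+.048*c+.161*s],f)"
```

```text
t: 8.43
tool_pos: [0.4726, -0.0101, 0.1222]
orientation: [-1.74, -2.614, 0.001]
force: [-0.1, -0.2, 0.4]
opening: 0.093
gripper_force: 0.0
t: 9.05
tool_pos: [0.4732, -0.0099, 0.1232]
orientation: [1.741, 2.615, 0.0]
force: [-1.1, -0.0, -0.5]
opening: 0.0476
gripper_force: 0.0
t: 9.68
tool_pos: [0.4729, -0.01, 0.123]
orientation: [-1.741, -2.615, 0.0]
force: [-1.4, -1.5, 0.6]
opening: 0.0129
gripper_force: 40.0
grasp [ 0.4734 -0.0106  0.139 ] tcp [ 0.4734 -0.0106  0.12  ] xyz [-0.0016  0.0003  0.0061] rot [-0.0003 -0.0001 -0.0001]
0.03
grasp [ 0.4748 -0.01    0.1438] tcp [ 0.4743 -0.0103  0.1248] xyz [-0.0016  0.0022 -0.0036] rot [ 0.0188 -0.0001 -0.0001]
0.06
grasp [ 0.4763 -0.0094  0.1486] tcp [ 0.4753 -0.0098  0.1296] xyz [-0.0016  0.0044 -0.0131] rot [ 0.0379 -0.0001 -0.0001]
0.1
grasp [ 0.4786 -0.0085  0.1548] tcp [ 0.4768 -0.0092  0.1359] xyz [-0.0016  0.0077 -0.0258] rot [ 0.0634 -0.0001 -0.0001]
0.15
grasp [ 0.4817 -0.0072  0.1625] tcp [ 0.4791 -0.0083  0.1437] xyz [-0.0016  0.0126 -0.0414] rot [ 0.0952 -0.0001 -0.0001]
0.21
grasp [ 0.4859 -0.0054  0.1715] tcp [ 0.4822 -0.0069  0.1529] xyz [-0.0016  0.0195 -0.0598] rot [ 1.334e-01 -1.000e-04 -1.000e-04]
```

```bash
python3 -m crank '[[[-1,0,0,-0.003,0.006,0,0],[-1,0,0.001,-0.006,0.012,0,0],[-1,0,0.002,-0.009,0.018,0,0],[-1,0,0.003,-0.013,0.026,0,0],[-1,0,0.004,-0.019,0.038,0,0]]]';  python3 -m crank '[[[-1,0,0.001,-0.003,0.006,0,0],[-1,0,0.002,-0.006,0.012,0,0],[-1,0,0.002,-0.01,0.018,0,0],[-1,0,0.003,-0.013,0.025,0,0],[-1,0,0.003,-0.013,0.025,0,0]]]'
```

```text
t: 10.3
tool_pos: [0.4749, -0.0092, 0.1325]
orientation: [-1.722, -2.586, 0.079]
force: [2.3, -0.4, -2.7]
opening: 0.013
gripper_force: 40.0
t: 10.92
tool_pos: [0.4768, -0.0084, 0.1392]
orientation: [-1.709, -2.567, 0.128]
force: [-1.9, -2.4, -2.2]
opening: 0.0128
gripper_force: 40.0
```

```bash
python3 -m crank '[[[-1,0,0.002,-0.008,0.016,0,0],[-1,0,0.004,-0.016,0.032,0,0],[-1,0,0.006,-0.024,0.048,0,0],[-1,0,0.008,-0.03,0.062,0,0],[-1,0,0.009,-0.035,0.07,0,0]]]';  python3 -m crank '[[[-1,0,0,0,0,0,0],[-1,0,0,0,0,0,0],[-1,0,0,0,0,0,0],[-1,0,0,0,0,0,0],[-1,0,0,0,0,0,0]]]'; python3 -c "
from h import *
f=.21;c,s=np.cos(f),np.sin(f);go([.099-.161*c+.048*s,0,.091+.048*c+.161*s],f)
a=read_camera('scene')[130:330,260:460,::-1];b=read_camera('top')[180:330,300:500,::-1]
cv2.imwrite('pics/m4.png',np.hstack([cv2.resize(a,(400,400)),cv2.copyMakeBorder(cv2.resize(b,(400,300)),0,100,0,0,0)]))"
```

```text
t: 11.55
tool_pos: [0.4825, -0.006, 0.1561]
orientation: [-1.67, -2.508, 0.266]
force: [-3.1, -2.3, -1.5]
opening: 0.0128
gripper_force: 40.0
t: 12.18
tool_pos: [0.4824, -0.006, 0.156]
orientation: [-1.671, -2.509, 0.263]
force: [-3.4, -3.4, -1.3]
opening: 0.0127
gripper_force: 40.0
grasp [ 0.4859 -0.0054  0.1715] tcp [ 0.4822 -0.0069  0.1529] xyz [-0.0015  0.0002  0.0062] rot [ 0.0007  0.     -0.0001]
```

View pics/m4.png

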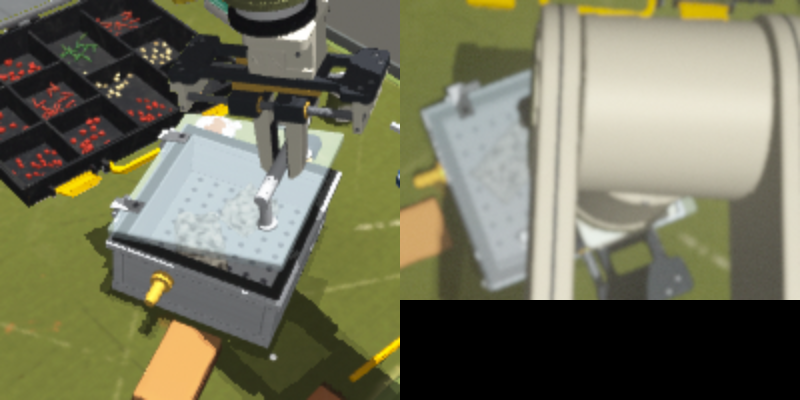

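The fingers hold the bar at about (285,170), and the lid is ajar with a dark gap over the gasket's front edge. Tilt and height match an opening of 0.21 rad, and the arm is steady, so I'm handing in.

```bash
python3 -c "
from plant import *
print(close_job())"
```

```text
the job is handed in; nothing more can be done
None
```

I pulled the vent knob to its stop, pushed it home again, and broke the lid free. I handed the job in at 12.3 s with the gripper holding the lid ajar by its handle at about 0.21 rad (about 4 cm at the front edge). The bench items I could see had not moved, but the hand-in gave no verdict.

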